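# Change the baby monitor over to its other channel

### The job

The neighbours' baby monitor is breaking in on ours, so change ours over to its other channel: push the slide switch on top of it from the one-pip end to off, its middle position, leave it resting there for at least two seconds so that the transmitter shuts down, then push it on to the two-pip end. Only once it is there, press the round call button on top right down and let it come up again, to ring the parent unit. Do not force anything, and leave the other things on the nightstand where they stand.

Things in the scene. Friction and masses are not known exactly. Their poses are not given: they have to be found in the camera images.
- monitor: Baby monitor's nursery unit, off-white plastic, 90 (x) x 136 (y) mm, flat grey deck on top 85 mm above the nightstand; its suction foot holds it, it does not move. Origin: centre of its underside, on the nightstand. Own -x: front (speaker slots); +y: end with the call button; -y: end with the slide switch; z up. Its front looks to the robot, to the robot's left or between.
- selector (a joint): Slide switch, m along the monitor's own y: -0.012 one-pip end (starts there, within 1.5 mm), 0 middle, +0.012 two-pip end; hard stops at both ends. Off is the middle +/- 4 mm; the other channel is made from +9 mm on. Stiff friction slide, no clicks or springs: takes 2 to 3 N to push and stays exactly where it is left.
- tab_top (a point): Top centre of the slide switch's grey ribbed thumb tab, which moves with the switch. The tab is 22 mm along the monitor's x, 10 mm along its y (the way it slides) and stands 10 mm above the deck. With the switch at 0 this point is at own x -14, y -22, z 95 mm of the monitor; the deck around the tab is flat and empty.
- off_mark (a point): Middle of the switch's slot on the deck, fixed: own x -14, y -22, z 85 mm of the monitor. Dark moulded marks on the deck 20 mm behind it (own +x) show the three places: one pip, a ring (off), two pips.
- aerial_top (a point): Top of the fixed black stub aerial, 11 mm thick, behind the shell at own x +50, y +44, z 121 mm of the monitor.
- button_top (a point): Centre of the top face of the round grey call button, 28 mm across, at own x -8, y +36 mm of the monitor, standing 9 mm above the deck (94 mm above the nightstand) when up.
- call_button (a joint): Travel of the call button, m: 0 = up, 0.005 = right down (then still 4 mm proud of the deck). Sprung: about 1.2 N to start it, 4.2 N to hold it right down; it comes up by itself.
- glass_cup: Bystander: empty drinking glass, 72 mm across, 95 mm high, standing near the monitor. Origin: centre of its foot.
- rattle: Bystander: wooden rattle lying on the nightstand: cage of two 40 mm square end plates 40 mm apart and a handle, 125 mm long overall, 40 mm high. Origin: under the plate that carries the handle, on the nightstand; the handle points to its -x.
- bath_toy: Bystander: grey silicone bath duck, about 95 mm long, 70 mm wide, 75 mm high. Origin: centre of its underside.
- cream_jar: Bystander: low round cream jar with a screw lid, 65 mm across, 46 mm high. Origin: centre of its underside.
- snack_pot: Bystander: closed polypropylene snack pot, 88 mm across the lid, 66 mm high. Origin: centre of its underside.
- board_book: Bystander: square board book lying flat, 150 x 150 x 20 mm. Origin: centre of its underside.
- hairbrush: Bystander: wooden baby hairbrush lying on its pale bristle pad, head 70 x 48 mm, 152 mm long overall, 28 mm high. Origin: on the nightstand below the joint of head and handle; the handle points to its -x.

How it is judged:
On the way, in this order (a step that is already met when the one before it is completed fails the run):
1. the slide switch rests in its middle position (off, within 4 mm of the middle) for two seconds (value of joint selector between -0.004 and 0.004 m and velocity of joint selector between -0.003 and 0.003 m/s), for 2 s.
2. the slide switch is at the two-pip end (value of joint selector above 0.009 m), for 0.2 s.
3. the call button is pressed down with the switch at the two-pip end (value of joint call_button above 0.0035 m and value of joint selector above 0.009 m), for 0.05 s.
At the end, for the whole second after the job is handed in: The slide switch is at the two-pip end (within 3 mm of its stop), the call button is up again (less than 1.5 mm down), and the glass, rattle, bath duck, cream jar, snack pot, board book and hairbrush stay where they were (within 25 mm, tilted less than 0.3 rad) (value of joint selector above 0.009 m and value of joint call_button below 0.0015 m and distance of each of glass_cup, rattle, bath_toy, cream_jar, snack_pot, board_book, hairbrush from where it was at the start of the episode below 0.025 m and angle between each of glass_cup, rattle, bath_toy, cream_jar, snack_pot, board_book, hairbrush's own z axis and vertical below 0.3 rad); the robot touches nothing.
It fails at once if the call button is pressed (more than 2.5 mm) while the switch is not yet at the two-pip end (value of joint call_button above 0.0025 m and value of joint selector below 0.009 m).
It fails at once if the monitor is pressed or struck with more than 40 N (contact force between anything else and monitor above 40 N).
It fails at once if a bystander is shifted by more than 25 mm or tipped over (distance of any of glass_cup, rattle, bath_toy, cream_jar, snack_pot, board_book, hairbrush from where it was at the start of the episode above 0.025 m or angle between any of glass_cup, rattle, bath_toy, cream_jar, snack_pot, board_book, hairbrush's own z axis and vertical above 0.3 rad).
It also fails if it takes over 43 s, if anything falls off the work surface, if the arm or the gripper's body presses on something with over 40 N, if the wrist force passes 120 N, or if a joint passes its speed limit or range.

### The arm

A 6-joint arm with a two-finger parallel gripper is mounted at the origin on the work surface. World frame = base frame: x ahead of the robot, y to its left, z up, the work surface at z = 0. Lengths are in m, angles in rad, forces in N, time in s.
With the tool pointing down it reaches from about 0.375 to 0.825 m from the base axis. Payload 5.5 kg.
Tool frame: the origin (TCP) lies at the very end of the fingers, on their centre line; the grasp point (between the pads) lies 19 mm behind it (robot.grasp_offset is the distance from the TCP to the grasp point, in m); z points along the fingers, y is the line along which they close (so a half turn about z gives the same grasp; the last joint's range is limited). The gripper opens to 85 mm and grips with 20 to 120 N. Pads are 22 mm wide; open, the fingers measure 114 mm over their backs; the gripper's body (76 mm by 85 mm) begins 54 mm behind the grasp point. The pads swing forward as they close: fully open they stand 13 mm farther back than shut.
Start: joints at [-1.317, 0.314, -0.047, 1.21, 0, 1.571], TCP at [0.151, -0.581, 0.203] pointing down, gripper open.
Joint ranges: [-2.67, 2.67], [-0.69, 1.73], [-1.03, 1.25], [-2.08, 2.16], [-1.42, 1.45], [-3.14, 3.14]. Speed limits (rad/s): [2.39, 2.39, 3.01, 3.14, 3.14, 3.14].

### API

Orientations are given as a unit quaternion [x, y, z, w].
In Python, from rig import robot, optics, read_t, read_joint_positions, read_joint_velocities, read_effort, read_tool_pos, read_ee_rot, read_contact_force, read_ft_torque, read_width, read_grip_force gives the robot as it stands. Calls block until the motion is done:
- robot.movep(position, orientation): joint-space move of the TCP to a pose.
- robot.servo_line(position, velocity=0.15, rot=None): straight line of the TCP; rot=None keeps the orientation; velocity is the mean speed in m/s.
- robot.move_joints(angles): joint-space move.
- robot.command_gripper(opening, f_grip=None): finger opening in m; f_grip is the grip in N (None keeps the last); returns when the fingers have stopped.
- robot.pause(seconds).
- robot.inverse_kinematics(position, orientation): joint angles nearest the present ones, or None.
- optics.camera(name): name is "side" or "top" or "wrist"; returns a dict with "color" (384x512x3 uint8, blue, green, red), "intrinsics" (3x3 intrinsics, pixels), "k1" (the pictures are not rectified: a ray, as slopes to the right and down, at radius r is drawn at 1 + k1 r^2 times it, then the intrinsics apply), "R" (3x3) and "t" (3): a world point X has camera coordinates R X + t. Camera axes: x right, y down, z forward; pixel columns grow to the right and rows downward; lengths in m; the calibration is good to about 2 mm. A picture is of the moment at which its call begins. There is no depth.
A pose or a line that the arm cannot do raises robot.PlanningError and nothing moves.
- robot.close_job(): hands the job in; it is judged then, once.
Readings, each from a call of its own:
- read_t(): time.
- read_joint_positions(): joint angles.
- read_joint_velocities(): joint speeds.
- read_effort(): joint torques, N m.
- read_tool_pos(): TCP position.
- read_ee_rot(): TCP orientation.
- read_contact_force(): force on the tool from outside, world axes, zero at the start.
- read_ft_torque(): the same for the moment, N m.
- read_width(): finger opening in m.
- read_grip_force(): force on a finger pad.
Only numpy, scipy, OpenCV 4.12 (cv2) and the standard library are available. Lean on these libraries where they do the work, as an engineer would, in place of code of your own. Each camera call takes 0.05 s, during which the arm holds its last target. There are 200 camera calls.

## Working session

There is one attempt and no reset: what is moved stays moved. The work goes in short steps, each a Python script; the robot and the scene stay as the last script left them, time stands still between calls to the robot, and variables do not carry over. Pictures are saved under pics/ and viewed, at most 10 in all, crops included, and the job is handed in when it is done.

```bash
mkdir -p pics; ls
python3 - <<'E'
from rig import *
import cv2
for n in("top","side"):
    c=optics.camera(n); cv2.imwrite(f"pics/{n}0.png",c["color"]); print(n,c["intrinsics"],c["k1"],c["R"],c["t"])
print(read_t())
E
```

```text
pics
top [[417.76521225   0.         263.53460039]
 [  0.         417.76521225 191.14439747]
 [  0.           0.           1.        ]] 0.03210018365638611 [[-0.01280578 -0.99991647  0.0017526 ]
 [-0.98485596  0.01230979 -0.172937  ]
 [ 0.17290098 -0.00394065 -0.98493133]] [-0.00154128  0.54818244  1.23240575]
side [[388.8369968    0.         250.69667374]
 [  0.         388.8369968  192.77676264]
 [  0.           0.           1.        ]] 0.021740455110198204 [[-0.99933245 -0.03524105 -0.00962972]
 [-0.01079217  0.53659692 -0.84376968]
 [ 0.03490261 -0.84310249 -0.53661904]] [0.54540885 0.07947863 1.32564668]
0.1
```

View pics/top0.png

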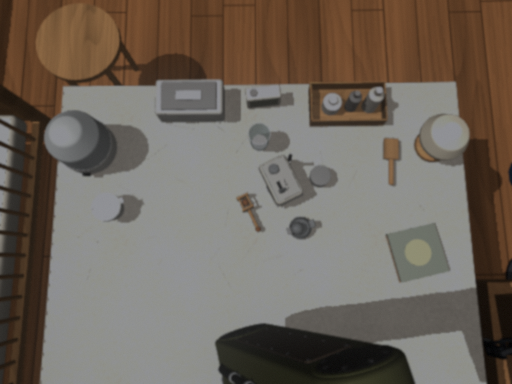

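View pics/side0.png

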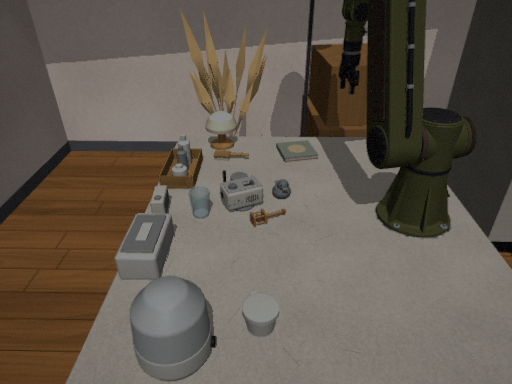

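The top view shows the monitor at about (281,180), with the glass at (259,136), jar at (321,176), rattle at (250,208) and duck at (301,228). In the side view the monitor is at about (242,190). I'll enlarge both crops.

```bash
cat > h.py <<'E'
import numpy as np, cv2
from rig import *
def ray(c,px):
    K=c["intrinsics"]; d=np.array([(px[0]-K[0,2])/K[0,0],(px[1]-K[1,2])/K[1,1]]); u=d.copy()
    for _ in range(20): u=d/(1+c["k1"]*(u@u))
    R=np.array(c["R"]); return -R.T@np.array(c["t"]), R.T@np.array([u[0],u[1],1.])
def onz(c,px,z):
    o,d=ray(c,px); return o+d*(z-o[2])/d[2]
def tri(c1,p1,c2,p2):
    o1,d1=ray(c1,p1);o2,d2=ray(c2,p2)
    s=np.linalg.lstsq(np.c_[d1,-d2],o2-o1,rcond=None)[0]
    a,b=o1+d1*s[0],o2+d2*s[1]; return (a+b)/2,np.linalg.norm(a-b)
def proj(c,X):
    p=np.array(c["R"])@X+c["t"]; u=p[:2]/p[2]; u=u*(1+c["k1"]*(u@u)); K=c["intrinsics"]
    return np.array([K[0,0]*u[0]+K[0,2],K[1,1]*u[1]+K[1,2]])
def crop(im,x,y,w,h,s): return cv2.resize(im[y:y+h,x:x+w],None,fx=s,fy=s,interpolation=cv2.INTER_CUBIC)
E
python3 - <<'E'
from h import *
t=cv2.imread("pics/top0.png"); s=cv2.imread("pics/side0.png")
a=crop(t,240,120,100,75,5)   # 500x375
a=crop(t,245,140,66,75,8); b=crop(s,212,160,34*2,75,4)
a=crop(t,250,145,60,66,6); b=crop(s,214,164,55,50,8)
b=b[:396]; a=cv2.convertScaleAbs(a,alpha=1.3)
out=np.zeros((400,800,3),np.uint8); out[:396,:360]=a; out[:396,360:800]=b[:396,:440]
cv2.imwrite("pics/c1.png",out)
E
```

```text
(no output)
```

View pics/c1.png

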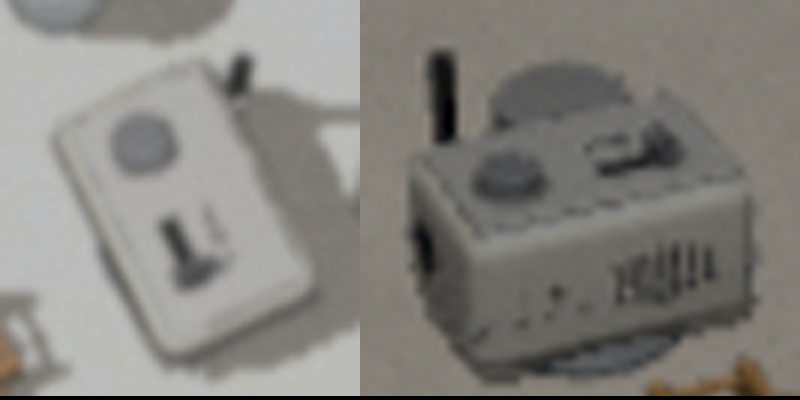

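The left crop shows the button at (144,143), the tab at (193,272) and the aerial tip at (245,58). The right crop shows the same points at (510,172), (662,143) and (441,55). Next I triangulate these.

Run:
```python
from h import *
T=optics.camera("top");S=optics.camera("side")
f=lambda p:((p[0]+.5)/6-.5+250,(p[1]+.5)/6-.5+145)
g=lambda p:((p[0]-360+.5)/8-.5+214,(p[1]+.5)/8-.5+164)
P={}
for n,a,b in(("button",(144,143),(510,168)),("tab",(193,270),(662,140)),("aerial",(245,58),(441,55))):
    P[n]=tri(T,f(a),S,g(b)); print(n,P[n],onz(T,f(a),{"button":.094,"tab":.095,"aerial":.121}[n]))
own=np.array([[-8,36],[-14,-34],[50,44]])/1e3
w=np.array([P[k][0][:2] for k in("button","tab","aerial")])
A=own-own.mean(0);B=w-w.mean(0)
yaw=np.arctan2((A[:,0]*B[:,1]-A[:,1]*B[:,0]).sum(),(A*B).sum()); 
R=np.array([[np.cos(yaw),-np.sin(yaw)],[np.sin(yaw),np.cos(yaw)]])
o=w.mean(0)-R@own.mean(0); print("yaw",yaw,np.degrees(yaw),"origin",o,"res mm",(w-(own@R.T+o))*1e3)
for n,p,z in(("glass",(259,132),.095),("rattle",(250,208),.03),("duck",(301,228),.06),("jar",(321,176),.046)):print(n,onz(T,p,z))
q=read_ee_rot();print(q,read_tool_pos(),read_width(),read_contact_force())
from scipy.spatial.transform import Rotation as Ro
W=optics.camera("wrist"); Rt=Ro.from_quat(q).as_matrix(); Rc=np.array(W["R"]); c=-Rc.T@W["t"]
print("cam in tool",Rt.T@(c-read_tool_pos()),Rt.T@Rc.T,W["intrinsics"][0])
```

```text
button (array([ 0.60868562, -0.03912022,  0.09468561]), np.float64(0.0008832751959244093)) [ 0.60839166 -0.03911803  0.094     ]
tab (array([ 0.54432415, -0.06212213,  0.09563245]), np.float64(0.001193982451993774)) [ 0.54383221 -0.06210697  0.095     ]
aerial (array([ 0.64280341, -0.0882302 ,  0.1224734 ]), np.float64(0.001668321050806032)) [ 0.64406008 -0.08837544  0.121     ]
yaw -1.1346858505066384 -65.01271030724264 origin [ 0.58076368 -0.06117483] res mm [[-1.32917581 -0.4036214 ]
 [ 0.29196873  0.72526665]
 [ 1.03720708 -0.32164526]]
glass [0.7214902  0.00309271 0.095     ]
rattle [0.49896501 0.03388131 0.03      ]
duck [ 0.43279927 -0.11890757  0.06      ]
jar [ 0.59367334 -0.18647474  0.046     ]
[ 9.91961133e-01  1.26541732e-01 -5.63621057e-05 -5.44686106e-04] [ 0.15055295 -0.58040958  0.20264593] 0.08546950622902545 [-0.48556093  0.37385834  0.13490292]
cam in tool [ 0.07079355  0.00116102 -0.17038811] [[ 4.54355937e-05 -9.60221843e-01 -2.79238268e-01]
 [ 9.99999959e-01 -3.55702384e-05  2.85028669e-04]
 [-2.83623325e-04 -2.79238269e-01  9.60221802e-01]] [313.25038144   0.         249.43545116]
```

Heights agree with the text to within 1.5 mm and the fit residuals are about 1 mm. The yaw is −65°, which means the front faces left and toward the robot, as stated. I'll close the gripper, move above the monitor and refine the pose with two wrist views.

```bash
cat >> h.py <<'E'
def frame(yaw): return np.array([[np.cos(yaw),-np.sin(yaw)],[np.sin(yaw),np.cos(yaw)]])
def qdown(a): return [np.cos(a/2),np.sin(a/2),0.,0.]   # tool down, tool x at world angle a
E
python3 - <<'E'
from h import *
yaw=-1.1347; o=np.array([.5808,-.0612]); R=frame(yaw); q=qdown(yaw+np.pi/2)
w=lambda x,y,z:[*(R@np.array([x,y])/1e3+o),z]
p1,p2=w(-41,-30,.22),w(24,-30,.22)
print(robot.inverse_kinematics(p1,q),robot.inverse_kinematics(p2,q))
robot.command_gripper(0.0,20)
robot.movep([.25,-.55,.25],q) if robot.inverse_kinematics([.25,-.55,.25],q) is not None else None
robot.movep(p1,q); robot.pause(.3); A=optics.camera("wrist"); np.save("A.npy",A,allow_pickle=True)
robot.servo_line(p2); robot.pause(.3); B=optics.camera("wrist"); np.save("B.npy",B,allow_pickle=True)
print(read_t(),read_tool_pos(),p2,read_width(),read_contact_force())
cv2.imwrite("pics/wa.png",A["color"]);cv2.imwrite("pics/wb.png",B["color"])
# crop around the expected monitor
for n,C in(("A",A),("B",B)):
    print(n,[proj(C,np.array(w(*p))).round(0) for p in((-14,-34,.095),(-8,36,.094),(0,0,.085))])
o2=np.zeros((576,768,3),np.uint8)
out=np.hstack([cv2.resize(A["color"],(400,300)),cv2.resize(B["color"],(400,300))])
cv2.imwrite("pics/w1.png",out)
E
```

```text
[-0.06834419  0.18950163 -0.16946285  1.21183184  0.          2.63715214] [-0.16802667  0.25419577 -0.08789988  1.22870068  0.          2.53746965]
4.9417 [ 0.56362088 -0.09508997  0.22015215] [np.float64(0.5637454801558125), np.float64(-0.09562591106832491), 0.22] 0.0001456949263474898 [ 0.36562417  0.22082691 -0.25611049]
A [array([275., 179.]), array([284., 104.]), array([290., 142.])]
B [array([210., 179.]), array([214., 105.]), array([224., 143.])]
```

View pics/w1.png

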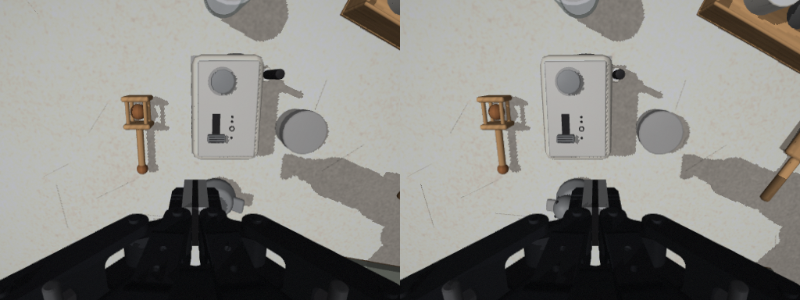

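The two wrist views show the button at about (222,81) and (568,81) and the tab at about (217,138) and (565,138). The monitor is upright in the image, so the yaw is good. I'll locate the button and tab by mask.

Run:
```python
from h import *
yaw=-1.1347; o=np.array([.5808,-.0612]); R=frame(yaw)
w=lambda x,y,z:np.array([*(R@np.array([x,y])/1e3+o),z])
C={n:np.load(n+".npy",allow_pickle=True).item() for n in "AB"}; px={}; outs=[]
for n,c in C.items():
    g=cv2.cvtColor(c["color"],cv2.COLOR_BGR2GRAY)
    u,v=np.int32(proj(c,w(-11,0,.09))); x0,y0=u-44,v-64
    s=crop(g,x0,y0,80,110,5); outs.append(s)
    for k,p in(("button",(-8,36,.094)),("tab",(-14,-34,.095))):
        pu=proj(c,w(*p)); loc=np.int32((pu-[x0,y0])*5); m=np.zeros_like(s); h=110 if k=="button" else 50
        m[max(0,loc[1]-h):loc[1]+h,max(0,loc[0]-95):loc[0]+75]=255
        lo,hi=(100,168) if k=="button" else (60,135)
        b=cv2.inRange(s,60,165)&m
        cs,_=cv2.findContours(b,0,2); cn=max(cs,key=cv2.contourArea); r=cv2.minAreaRect(cn)
        px[n,k]=(np.array(r[0])+.5)/5-.5+[x0,y0]
        print(n,k,r,px[n,k],pu); cv2.drawContours(s,[cn],-1,255,1)
for k in("button","tab"):
    P,e=tri(C["A"],px["A",k],C["B"],px["B",k]); print(k,P,e,"own mm",R.T@(P[:2]-o)*1e3)
cv2.imwrite("pics/c2.png",np.hstack(outs))
```

```text
A button ((240.5, 130.5), (189.0, 163.0), 90.0) [281.7 103.7] [283.606488   104.17246378]
A tab ((217.0, 492.0), (78.0, 128.0), 90.0) [277. 176.] [275.46668408 178.66553971]
B button ((227.0, 127.0), (188.0, 152.0), 90.0) [213. 104.] [213.86810574 104.50625873]
B tab ((220.0, 487.0), (76.0, 124.0), 90.0) [211.6 176. ] [209.7469851 178.9170261]
button [ 0.60983832 -0.03740998  0.0894017 ] 2.8678037036651776e-05 own mm [-9.29754297 36.36956016]
tab [ 0.54680289 -0.06339035  0.09280551] 0.00024908755909928965 own mm [-12.37517746 -31.74044774]
```

View pics/c2.png

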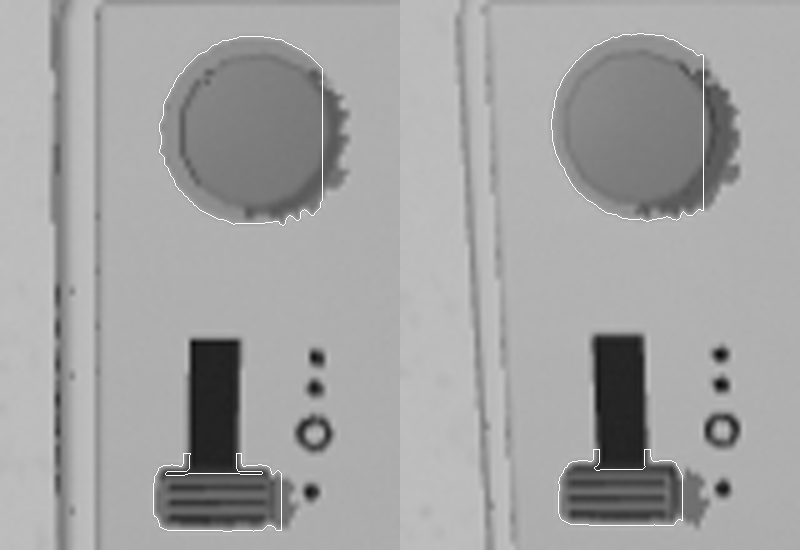

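The crops show the top faces themselves. The button disc is at A (255,129) and B (240,127), and the tab top is at A (218,498) and B (222,494). The masks also picked up shadow and the button's collar, so I'll use these face centres. The tab sits level with the single pip.

Run:
```python
from h import *
yaw=-1.1347; o=np.array([.5808,-.0612]); R=frame(yaw)
C={n:np.load(n+".npy",allow_pickle=True).item() for n in "AB"}
off={"A":(234,78),"B":(168,79)}
f=lambda n,p:(np.array(p)+.5)/5-.5+off[n]
for k,a,b,z in(("button",(255,129),(240,127),.094),("tab",(218,498),(222,494),.095),("ring",(314,433),(322,430),.085),("1pip",(311,492),(323,489),.085),("2pip",(316,372),(321,369),.085)):
    P,e=tri(C["A"],f("A",a),C["B"],f("B",b))
    print(k,P.round(4),round(e*1e3,2),"own tri",(R.T@(P[:2]-o)*1e3).round(1),[(R.T@(onz(C[n],f(n,p),z)[:2]-o)*1e3).round(1) for n,p in(("A",a),("B",b))])
```

```text
button [ 0.6111 -0.0397  0.0907] 0.24 own tri [-6.7 36.5] [array([-7.1, 36.7]), array([-6.4, 36.4])]
tab [ 0.5456 -0.0643  0.0922] 0.05 own tri [-12.1 -33.2] [array([-12.3, -32.5]), array([-11.8, -32.5])]
ring [ 0.5641 -0.077   0.0851] 0.12 own tri [  7.3 -21.8] [array([  7.3, -21.7]), array([  7.3, -21.9])]
1pip [ 0.5531 -0.0822  0.0844] 0.13 own tri [  7.3 -34. ] [array([  7.2, -33.8]), array([  7.3, -33.9])]
2pip [ 0.5751 -0.0719  0.0847] 0.11 own tri [ 7.3 -9.6] [array([ 7.2, -9.5]), array([ 7.3, -9.7])]
```

Heights, pip spacing (12 mm) and yaw all match. The origin needs to shift by about (+1.4, +0.3) mm in own axes. Next is to lower the closed fingers behind the tab, feel for contact and push to the middle.

```bash
cat >> h.py <<'E'
yaw=-1.1347; R=frame(yaw); o=np.array([.5808,-.0612])+R@np.array([1.4,.3])/1e3; q=qdown(yaw+np.pi/2)
def w(x,y,z): return np.array([*(R@np.array([x,y])/1e3+o),z])
def own(): return R.T@(np.array(read_tool_pos())[:2]-o)*1e3
def force(): f=np.array(read_contact_force()); return np.array([*(R.T@f[:2]),f[2]])
E
python3 - <<'E'
from h import *
robot.servo_line(w(-14,-59,.16),.12,q); robot.servo_line(w(-14,-59,.095),.08); robot.pause(.2); f0=force(); print("f0",f0)
z=.095
while z>.0895 and force()[2]-f0[2]<3: z-=.0015; robot.servo_line(w(-14,-59,max(z,.089)),.02)
print("down",read_tool_pos(),own(),force()-f0)
y=-59
while y<-38.5:
    y=min(y+1.5,-38.5); robot.servo_line(w(-14,y,z),.02); f=force()-f0; print(y,own().round(1),f.round(1))
    if np.abs(f).max()>12: print("STOP");break
robot.pause(.2);robot.servo_line(w(-14,y-2,z),.03); C=optics.camera("wrist"); np.save("C.npy",C,allow_pickle=True)
pr=np.int32(proj(C,w(-11,0,.09))); print(pr,read_t(),proj(C,w(-14,-22,.095)),proj(C,w(6,-22,.085)))
cv2.imwrite("pics/c3.png",crop(C["color"],pr[0]-65,pr[1]-70,130,140,4))
E
```

```text
f0 [-0.27125113 -0.12388054  0.82753544]
down [ 0.52216481 -0.07454723  0.08886841] [-14.06973154 -59.08530422] [ 0.52930663  0.27812741 -0.30187877]
-57.5 [-14.  -57.3] [-0.4  0.1 -1.3]
-56.0 [-14.  -55.9] [-0.4  0.5 -0.5]
-54.5 [-14.  -54.4] [ 0.1 -0.4 -0.8]
-53.0 [-14.  -52.9] [ 0.9  0.1 -1. ]
-51.5 [-14.  -51.4] [ 0.7  0.1 -1. ]
-50.0 [-14.  -49.9] [ 0.8 -0.8 -0.1]
-48.5 [-14.  -48.4] [-0.3  1.4 -1.5]
-47.0 [-14.  -46.9] [ 0.4  0.3 -0.4]
-45.5 [-14.  -45.4] [ 0.1  1.  -0. ]
-44.0 [-14.  -43.9] [-0.2 -0.9 -0.5]
-42.5 [-14.  -42.4] [-0.   0.2 -0.7]
-41.0 [-14.  -40.9] [-0.4  0.3 -2. ]
-39.5 [-14.  -39.4] [-0.1  0.1 -1.9]
-38.5 [-14.  -38.5] [-0.4 -0.2 -1.6]
[252 155] 11.8833 [247.19519144 197.11856334] [281.70919976 191.93546957]
```

View pics/c3.png

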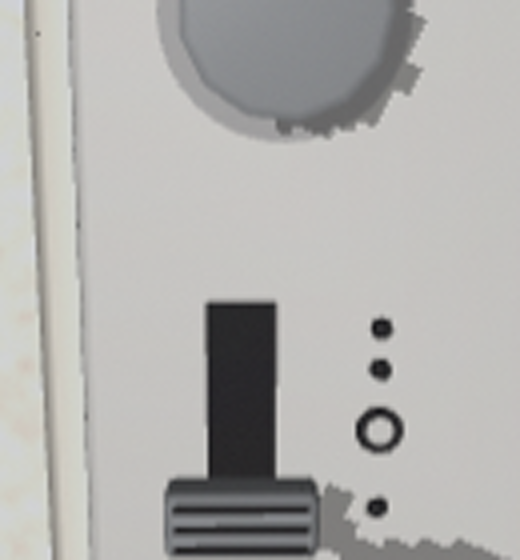

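The tab hasn't moved: it is still level with the one pip, at crop (242,515), and no force was felt. I need to see where the fingertips actually are.

Run:
```python
from h import *
C=np.load("C.npy",allow_pickle=True).item()
print(proj(C,w(-14,-40.5,.089)),proj(C,w(-14,-34,.095)), own(), read_tool_pos(), read_width())
cv2.imwrite("pics/c4.png",crop(C["color"],160,150,190,140,4))
```

```text
[247.33047126 224.16658655] [247.24062051 217.50732555] [-13.98804323 -40.60121357] [ 0.53895343 -0.06681351  0.0890282 ] 0.00025527190276111234
```

View pics/c4.png

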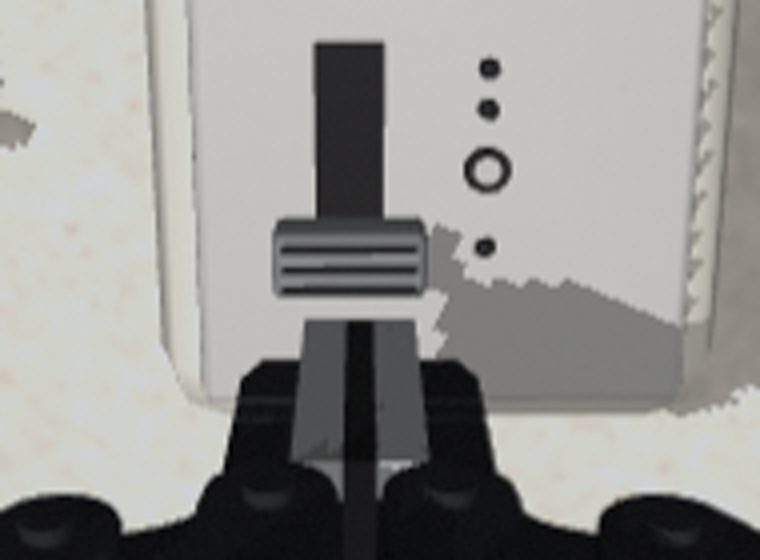

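In the full view, a lit strip of deck separates the tab's rear edge (crop row 295) from the fingertip edge (row 320). The pad tips are therefore farther back or higher than the reported TCP suggests. I'll settle the tip height by gently touching the bare deck behind the tab.

```bash
cat >> h.py <<'E'
def favg(n=4):
    s=[]
    for _ in range(n): robot.pause(.02); s.append(force())
    return np.mean(s,0)
E
python3 - <<'E'
from h import *
robot.servo_line(w(-14,-50,.089),.05); f0=favg(6); print(f0)
z=.089
while z>.078:
    z-=.0007; robot.servo_line(w(-14,-50,z),.02); f=favg(3)-f0; print(round(z,4),read_tool_pos()[2].round(4),f.round(1))
    if f[2]>2.5: print("contact"); break
robot.servo_line(w(-14,-50,.089),.05); print(read_t())
E
```

```text
[-0.32895372 -0.043712   -0.07384615]
0.0883 0.0883 [ 0.4 -0.1  0.1]
0.0876 0.0876 [ 0.4 -0.4  0.3]
0.0869 0.0869 [0.6 0.3 0.1]
0.0862 0.0862 [0.1 0.1 0.2]
0.0855 0.0855 [0.4 0.  0.2]
0.0848 0.0848 [ 0.4 -0.2  0.1]
0.0841 0.0841 [ 0.7 -0.   0.2]
0.0834 0.0834 [ 0.7 -0.1  0.2]
0.0827 0.0827 [0.4 0.4 0.1]
0.082 0.082 [ 0.3 -0.3 -0.3]
0.0813 0.0813 [0.2 0.3 0.1]
0.0806 0.0805 [0.3 0.2 0.4]
0.0799 0.0799 [ 0.5 -0.6 -0. ]
0.0792 0.0792 [0.1 0.6 0. ]
0.0785 0.0785 [ 0.3  0.3 -0.1]
0.0778 0.0778 [ 0.3 -0.3  0.1]
17.5
```

There is no contact even 7 mm below deck height, so the real fingertip stands well above the reported TCP. I'll triangulate the tip from the side and wrist cameras.

Run:
```python
from h import *
S=optics.camera("side"); C=optics.camera("wrist"); np.save("S.npy",S,allow_pickle=True); np.save("D.npy",C,allow_pickle=True)
p=read_tool_pos(); pr=proj(S,p); print(p,"tcp px side",pr,"wrist",proj(C,p),"tip if 17 up",proj(S,p+[0,0,.017])); x,y=np.int32(pr)-[30,40]; print(x,y)
a=cv2.convertScaleAbs(crop(S["color"],x,y,60,65,8),alpha=1.6); b=cv2.convertScaleAbs(crop(C["color"],210,190,78,130,4),alpha=1.3)
cv2.imwrite("pics/c5.png",np.hstack([a,b])); print(read_t())
```

```text
[ 0.53048979 -0.07079105  0.08907892] tcp px side [255.5456526  181.48029676] wrist [247.10365695 224.6043319 ] tip if 17 up [255.53131221 177.26251556]
225 141
17.6
```

View pics/c5.png

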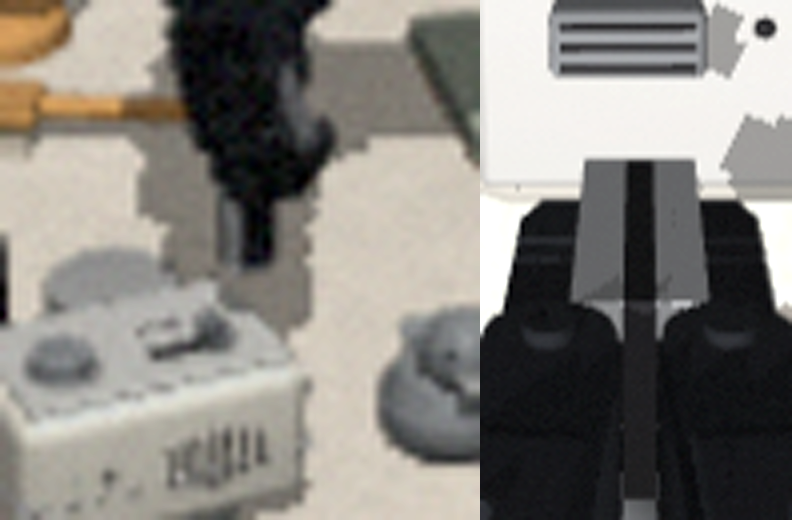

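The side view puts the fingertip bottom at crop (247,265), about 7.4 px above the projected TCP. That makes the real tip about 30 mm above the reported TCP, and its front face is then 11 mm ahead of centre. This agrees with the wrist ray and the 22 mm pad width. I'll lower by 30 mm more, checking force, and push to the middle.

Run:
```python
from h import *
robot.servo_line(w(-14,-57,.066),.1); f0=favg(4)
for z in(.063,.0612,.0598):
    robot.servo_line(w(-14,-57,z),.02); f=favg(2)-f0; print(z,f.round(1))
    if f[2]>2: z+=.002; robot.servo_line(w(-14,-57,z),.02); print("deck",z); break
ok=True
for y in(-50,-48,-46,-43.5,-41,-38.3):
    robot.servo_line(w(-14,y,z),.03); f=force()-f0; print(y,own().round(1),f.round(1))
    if np.abs(f).max()>12: print("STOP");ok=False;break
robot.servo_line(w(-14,y-1.5,z),.03); C=optics.camera("wrist"); np.save("C.npy",C,allow_pickle=True)
open("z.txt","w").write(str(z)); print(read_t())
for s in(-34,-26,-22,-18):print(s,proj(C,w(-14,s,.095)))
cv2.imwrite("pics/c6.png",crop(C["color"],200,130,100,120,5))
```

```text
0.063 [ 0.5 -0.1 -0.3]
0.0612 [ 0.1 -0.1 -0.3]
0.0598 [ 0.2 -0.2 -0.1]
-50 [-14.  -49.7] [ 0.1 -0.3 -1. ]
-48 [-14.1 -48.2] [-0.2 -0.7  0.3]
-46 [-14.1 -46.3] [-0.3 -2.7  0.2]
-43.5 [-14.1 -43.4] [-0.8 -2.3 -0.3]
-41 [-14.1 -40.7] [-0.7 -2.3 -0.4]
-38.3 [-14.1 -38. ] [ 0.4 -1.6 -0.6]
20.8917
-34 [246.20237661 242.44378197]
-26 [246.15184507 226.81302815]
-22 [246.12614543 218.81236718]
-18 [246.10015401 210.68531783]
```

View pics/c6.png

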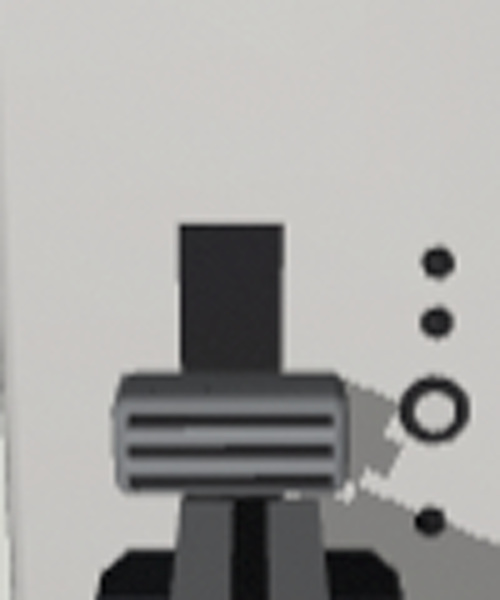

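The tab is now level with the ring: its top is at row 447, px row 219.4 against 218.8 predicted for the middle. The push took about 2.5 N, as expected. Next I rest it there for 2.4 s, then push on to the two-pip end, feeling for the stop.

Run:
```python
from h import *
z=float(open("z.txt").read()); robot.pause(2.4); f0=favg(4)
for y in(-35,-31.5,-28.5,-27.5,-26.8,-26.1,-25.4):
    robot.servo_line(w(-14,y,z),.03); robot.pause(.05); f=force()-f0; print(y,own().round(1),f.round(1))
    if f[1]<-5.5: print("stop felt");break
robot.servo_line(w(-14,y-4,z),.06); C=optics.camera("wrist"); print(read_t(),[proj(C,w(-14,s,.095))[1].round(1) for s in(-13,-10)])
cv2.imwrite("pics/c7.png",crop(C["color"],200,130,100,120,5))
```

```text
-35 [-14.1 -35. ] [-0.3 -0.7  0.4]
-31.5 [-14.1 -31.4] [-1.3 -1.6 -0.3]
-28.5 [-14.1 -28.3] [ 0.1 -1.2 -0.3]
-27.5 [-14.1 -27.6] [-0.7 -1.9 -0.4]
-26.8 [-14.1 -26.9] [-0.4 -2.5 -1.2]
-26.1 [-14.1 -26.1] [-1.4 -2.2 -0.8]
-25.4 [-14.1 -25.6] [-0.  -3.  -0.2]
25.8333 [np.float64(222.0), np.float64(216.0)]
```

View pics/c7.png

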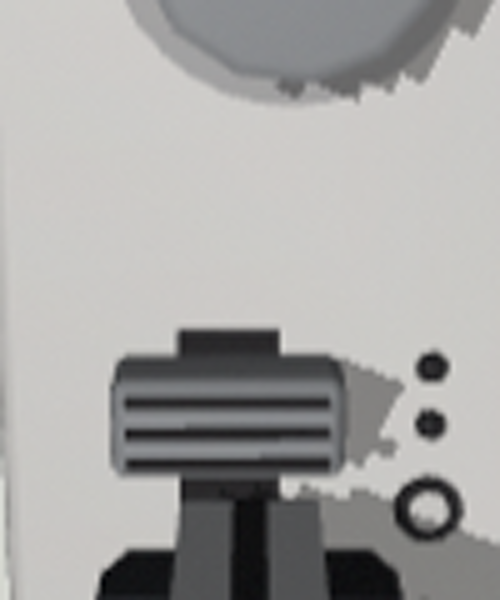

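The tab now stands level with the two pips: top row 428, px 215.6, which is about +12 mm, and about +11.3 mm by the base edge. That is safely past +9. Now I lift, move over the button, press by feel, release and retreat.

Run:
```python
from h import *
robot.servo_line(w(-14,own()[1]-3,.088),.12); robot.servo_line(w(-7.5,36,.088),.2); robot.servo_line(w(-7.5,36,.071),.1); f0=favg(4); z=.071
while z>.052:
    z-=.001; robot.servo_line(w(-7.5,36,z),.03); f=favg(2)-f0; print(round(z,4),f.round(1))
    if f[2]>5.5 or read_t()>39: break
robot.pause(.1); print(read_contact_force(),read_t())
robot.servo_line(w(-7.5,36,.10),.15); robot.pause(.2); C=optics.camera("wrist"); cv2.imwrite("pics/c8.png",C["color"]); print(read_t(),read_tool_pos())
```

```text
0.07 [-0.3  0.3 -0.4]
0.069 [ 0.2  0.2 -0.6]
0.068 [-0.7  0.2 -0.3]
0.067 [ 0.1 -0.5  0.6]
0.066 [ 0.3 -0.1  0.4]
0.065 [-0.2 -0.7  1. ]
0.064 [ 0.3 -0.4  2. ]
0.063 [-0.2 -0.5  2.7]
0.062 [-0.1 -0.5  3.3]
0.061 [-0.2 -0.6  4.1]
0.06 [-1.6 -2.3  9.7]
[-2.00576358 -0.24651661  9.30949952] 30.3083
30.975 [ 0.61021893 -0.04028279  0.098701  ]
```

The button followed its spring curve (1 to 4.1 N over about 5 mm) and then bottomed out at about 9.5 N. It is now released and the fingers are clear, so I'm handing in.

```bash
python3 -c "
from h import *
robot.servo_line(w(-7.5,36,.14),.15); print(read_contact_force(),read_t()); print(robot.close_job())"
```

```text
[ 0.15424705  1.48848243 -0.38990053] 31.3917
the job is handed in; nothing more can be done
None
```

The job is handed in at about 31 s: the switch rested at off for over 2 s and was pushed on to the two-pip end, and then the call button was pressed right down and released, with no contact felt on anything else; the hand-in call returned no verdict.

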